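Edge the lid off the drawer unit and cover the parts box

ROBOT

A 7-joint arm with a two-finger parallel gripper is mounted at the origin on the work surface. World frame = base frame: x ahead of the robot, y to its left, z up, the work surface at z = 0. Lengths are in m, angles in rad, forces in N, time in s.
With the tool pointing down it reaches from about 0.425 to 0.95 m from the base axis. Payload 4.7 kg.
Tool frame: the origin (TCP) lies on the centre line of the jaws, within the pads' length; the fingertips stand 22 mm ahead of it and the grasp point (between the pads) lies 3 mm ahead of it; y points along the fingers, z is the direction in which the jaws open and shut, and the axes are right-handed (so a half turn about y gives the same grasp; the last joint's range is limited). The gripper opens to 87 mm and grips with 3 to 60 N. Pads are 19 mm wide; open, the fingers measure 117 mm over their backs; the gripper's body (75 mm by 190 mm) begins 51 mm behind the grasp point.
Start: joints at [-1.206, 0.469, -0.049, 1.532, 0.024, 1.141, -0.082], TCP at [0.259, 0.623, 0.245] pointing down, gripper open.
Joint ranges: [-2.59, 2.59], [-0.33, 1.99], [-1.39, 1.29], [0.1, 2.45], [-1.04, 4.18], [0.21, 1.99], [-2.66, 2.66]. Speed limits (rad/s): [2.57, 2.57, 3.14, 3.14, 3.14, 3.14, 3.14].

INTERFACE

Orientations are given as a unit quaternion [w, x, y, z].
In Python, from bench import * gives the robot as it stands.
- The arm moves only by the tool apply_moves, never from a script. Its argument "commands" is a list that holds one entry, the list of rows, each a list of 5 numbers: the finger opening in mm, from 0 to 87, then the shift along the tool's x, y, z in mm, then the turn about the tool's y in degrees. In form: [[[claw, tx, ty, tz, spin], ...]]. A call has 1 to 10 rows; each row is the pose to reach, as a shift and turn from the pose commanded when the call began, along the tool's axes at that moment; what a row does not reach only later rows make up. A row lasts 1/8 s, in which the tool goes at most 62.5 mm and 10.7 degrees, less where a joint would pass 70% of its speed; a pose out of reach is approached as far as the arm can. A call with a gripper value outside its range is refused whole. The fingers move at their own pace and stop on an object; the grip force is fixed at half the most. Time passes only in rows, so rows that repeat a pose let the fingers close. It gives the time, the measured TCP pose, the force and the opening at its end, in the units of the state.
- observe(): the state, without advancing time (a new reading comes with each control period).
- capture(name): name is "side" or "top" or "wrist"; returns the picture (400x640x3 uint8, red, green, blue); there is no depth.
- calibration(name): a dict with "fx", "fy", "cx", "cy" (pixels), "dist_coeffs" ([k1, k2, p1, p2, k3] as OpenCV has them; the pictures are not rectified), "origin" and "rotation" of the camera in the world. Camera axes: x right, y down, z forward; pixel columns grow to the right and rows downward; lengths in m; the calibration is good to about 2 mm. A picture is of the moment at which its call begins: read the wrist's pose just before it. calibration takes no time and is no camera call; for the wrist camera it gives the pose at the moment of the call.
- sign_off(): hands the job in, once; it reports no verdict.
The state is a dict: "time_s": time; "q": joint angles; "joint_velocities": joint speeds; "joint_efforts": joint torques, N m; "tcp_pos": TCP position; "eef_rot": TCP orientation; "force": force on the tool from outside, world axes, zero at the start; "moment": the same for the moment, N m; "opening": finger opening in m.
Only numpy, scipy, OpenCV 4.12 (cv2) and the standard library are available. Lean on these libraries where they do the work, as an engineer would, in place of code of your own. Each camera call takes 0.05 s, during which the arm holds its last target.

TASK

At the repair table, close the narrow open parts box so its screws are not lost: edge the flat wooden lid along the channel on top of the low drawer unit until it sticks out over the unit's open front end, still resting on the unit, pinch the part that sticks out and lift it away without dropping it on the table. Set the lid down (do not drop it) flat on the parts box so that it covers the whole opening, and let go. Leave everything else on the table where it is.

Things in the scene. Friction and masses are not known exactly. Their poses are not given: they have to be found in the camera images.
- unit: Low grey desktop drawer unit, 260 (x) x 90 (y) x 60 mm high, stands firm. Origin: centre of underside; x runs from its open front end (drawer fronts, x = -130 mm) to its back. Its flat top (z = 60 mm) is a channel 70 mm wide between side lips 10 mm thick and 9 mm high along its full length; a wall 22 mm high closes the back, inner face at x = +122 mm.
- unit_front (a point): Middle of the unit's top front edge, where the channel is open: (-130, 0, 60) mm from the unit's origin. The lips leave no room for fingers beside the lid while it lies in the channel.
- lid: Plain flat plywood board 168 (x) x 64 (y) x 8 mm (z), 50 to 100 g, origin: centre of underside. Lies in the unit's channel, long axis along it, front end 10 to 30 mm short of the front edge, 55 to 75 mm of free channel behind its rear end. Slides when pushed at the rear end or pressed and drawn; tips off if pushed out by half its length (84 mm).
- parts_box: Narrow open plywood box holding a few screws, 132 (x) x 50 (y) x 55 mm high, walls 4 mm, stands firm. Origin: centre of underside; opening 124 x 42 mm. The lid lies loosely on its rim, is 36 mm longer and 14 mm wider than the box and fits either way round.
- corner0 (a point): A corner of the parts box's opening, at its rim: (-62, -21, 55) mm from the box's origin.
- corner1 (a point): A corner of the parts box's opening, at its rim: (-62, 21, 55) mm from the box's origin.
- corner2 (a point): A corner of the parts box's opening, at its rim: (62, 21, 55) mm from the box's origin.
- corner3 (a point): A corner of the parts box's opening, at its rim: (62, -21, 55) mm from the box's origin.
- mug: Bystander, leave alone: white mug, 80 mm wide, 90 mm tall, handle at its +y. Origin: middle of its underside.
- jar: Bystander, leave alone: closed glass jar with steel lid, 64 mm wide, 85 mm tall. Origin: middle of its underside.
- tape: Bystander, leave alone: roll of brown tape lying flat, 90 mm across, 24 mm tall. Origin: middle of its underside.
- screwdriver: Bystander, leave alone: black-handled screwdriver 180 mm long lying along its x axis, under 35 mm high. Origin: middle of its underside.
- meter: Bystander, leave alone: black hand-held test meter lying flat, 150 x 78 x 42 mm. Origin: middle of its underside.
- notebook: Bystander, leave alone: grey notebook lying flat, 154 x 109 x 12 mm. Origin: middle of its underside.
- pliers: Bystander, leave alone: pliers lying flat, about 175 mm long, 13 mm high. Origin: middle of its underside.
Not all that is in view belongs to the job. Of the things like the lid, leave any that is orange; of the rest the larger one is meant.

How it is judged:
On the way, in this order (a step that is already met when the one before it is completed fails the run):
1. the lid, lying flat on the unit, sticks out at least 25 mm over the unit's front end (x of lid in the frame of unit below -0.071 m and angle between lid's own z axis and vertical below 0.08 rad and contact force between lid and unit above 0.02 N), for 0.1 s.
2. the lid is held by the fingers, clear of the unit (contact force between lid and the fingers above 0.5 N and contact force between lid and unit below 0.01 N), for 0.2 s.
3. the lid, still held by the fingers, is over the parts box and less than 20 mm above its rim (contact force between lid and the fingers above 0.3 N and horizontal distance between lid and parts_box below 0.04 m and z of lid in the frame of parts_box between 0.05 and 0.075 m), for 0.05 s.
At the end, for the whole second after the job is handed in: The lid lies flat (within about 3 degrees) and still on the rim of the parts box, and all four corners of the box's opening are under it (x of corner0 in the frame of lid between -0.084 and 0.084 m and y of corner0 in the frame of lid between -0.032 and 0.032 m and x of corner1 in the frame of lid between -0.084 and 0.084 m and y of corner1 in the frame of lid between -0.032 and 0.032 m and x of corner2 in the frame of lid between -0.084 and 0.084 m and y of corner2 in the frame of lid between -0.032 and 0.032 m and x of corner3 in the frame of lid between -0.084 and 0.084 m and y of corner3 in the frame of lid between -0.032 and 0.032 m and z of lid in the frame of parts_box between 0.052 and 0.059 m and angle between lid's own z axis and vertical below 0.06 rad and linear speed of lid below 0.02 m/s); the robot touches nothing.
It fails at once if the lid falls to the table (its middle sinks below 30 mm above it) (height (world z) of lid below 0.03 m).
It fails at once if a bystander is shifted more than 40 mm (distance of any of mug, jar, tape, screwdriver, meter, notebook, pliers from where it was at the start of the episode above 0.04 m).
It also fails if it takes over 54 s, if anything falls off the work surface, if the arm or the gripper's body presses on something with over 40 N, if the wrist force passes 120 N, or if a joint passes its speed limit or range.

## Working session

There is one attempt and no reset: what is moved stays moved. The work goes in short steps, Python scripts to look and compute and a tool call to move; the robot and the scene stay as the last step left them, time stands still between calls to the robot, and variables do not carry over. Pictures are saved under pics/ and viewed, and the job is handed in when it is done.

Besides the shell and the picture viewer there is one more tool, called after "Call:" as name(argument=value, ...), one argument or row to a line, values as JSON. apply_moves: Moves the arm, as the interface text tells. Its arguments: {"type":"object","properties":{"commands":{"type":"array"}},"required":["commands"]}

```bash
mkdir -p pics; ls; python3 - <<'E'
from bench import *
import cv2,numpy as np
s=observe(); print(s)
for n in ("side","top","wrist"):
    c=calibration(n); print(n,c)
    im=capture(n); cv2.imwrite(f"pics/{n}0.png",im[:,:,::-1])
E
```

```text
pics
{'time_s': 0.0, 'q': array([-1.20589421,  0.46944573, -0.04857474,  1.53368904,  0.02410089,
        1.14096344, -0.08227688]), 'joint_velocities': array([-1.11102059e-03, -2.35683572e-03, -6.78717190e-04, -1.53858618e-03,
        1.03802974e-05, -2.34533719e-03, -7.97543051e-04]), 'joint_efforts': array([ 4.55446207e-04, -5.07989395e+01, -8.08844646e-02, -2.36145669e+01,
       -6.15294208e-02,  3.81276151e-02,  1.76885537e-04]), 'tcp_pos': array([0.25878929, 0.62282912, 0.24349849]), 'eef_rot': array([-0.69277537,  0.69411657, -0.13842461,  0.13821394]), 'force': array([-0.56318704, -0.76454242, -0.27321978]), 'moment': array([-0.04298661, -0.03439334,  0.04197619]), 'opening': 0.08691829781028809}
side {'fx': 502.88668787922256, 'fy': 502.88668787922256, 'cx': 319.866528127581, 'cy': 198.66567524517558, 'dist_coeffs': array([-0.08988039,  0.        ,  0.        ,  0.        ,  0.        ]), 'origin': array([ 0.5340645 , -1.04187719,  0.97713651]), 'rotation': array([-0.41313784,  0.91055919, -0.01135599,  0.00837499])}
top {'fx': 450.05784982524665, 'fy': 450.05784982524665, 'cx': 320.6394807530745, 'cy': 192.79314135475542, 'dist_coeffs': array([-0.03295414,  0.        ,  0.        ,  0.        ,  0.        ]), 'origin': array([0.4501804 , 0.02326566, 1.64790479]), 'rotation': array([-0.02616998,  0.71644814, -0.69672135,  0.02442455])}
wrist {'fx': 322.6710643871503, 'fy': 322.6710643871503, 'cx': 322.3965809125061, 'cy': 199.68459585449938, 'dist_coeffs': array([-0.03945247,  0.        ,  0.        ,  0.        ,  0.        ]), 'origin': array([0.19547761, 0.6484077 , 0.38532077]), 'rotation': array([0.10459909, 0.82515501, 0.55076638, 0.06953162])}
```

View pics/top0.png

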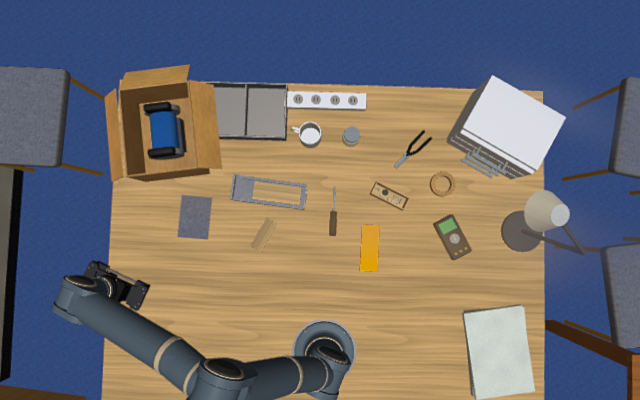

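View pics/side0.png

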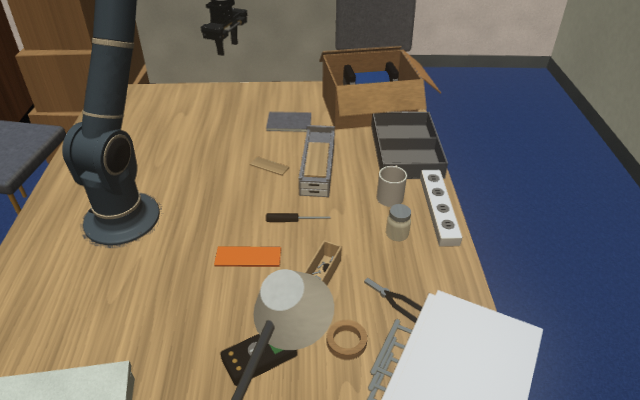

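View pics/wrist0.png

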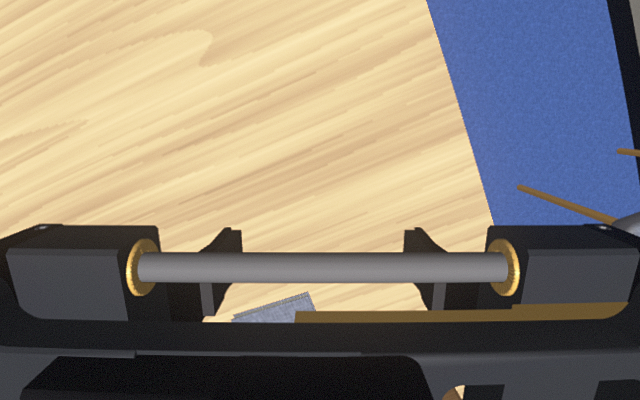

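Candidates for the lid, in top-view pixels:
- The wood board in the unit's channel, about (277,192).
- An orange board at (370,248), which is excluded by colour.
- A small wooden slat at (263,233), which is smaller.

I choose the board in the channel and will check it in close crops.

```bash
python3 - <<'E'
import cv2,numpy as np
a=cv2.imread("pics/top0.png")[165:255,220:420]; a=cv2.resize(a,None,fx=4,fy=4,interpolation=cv2.INTER_CUBIC); cv2.imwrite("pics/ct.png",a)
a=cv2.imread("pics/side0.png")[115:290,240:350]; a=cv2.resize(a,None,fx=3.4,fy=3.4,interpolation=cv2.INTER_CUBIC); cv2.imwrite("pics/cs.png",a)
E
```

```text
(no output)
```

View pics/ct.png

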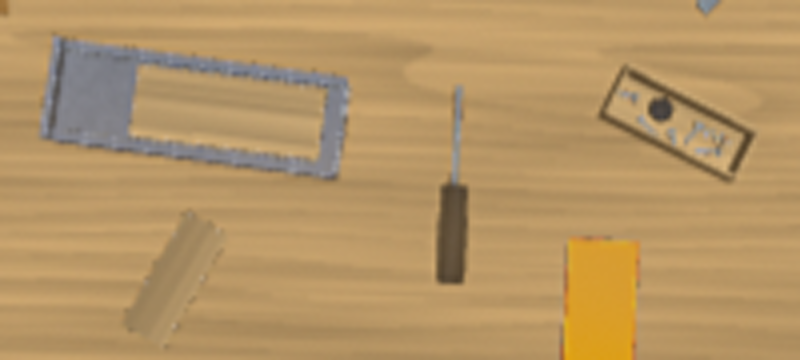

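View pics/cs.png

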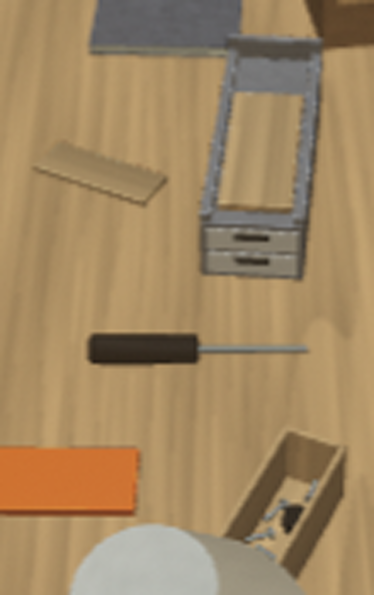

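The crops show the lid in the grey unit's channel. Its front end is on the image right, top px about (300,195), and the drawer fronts are visible in the side view. Box rim is at about (389,196). Next I measure.

```bash
cat > h.py <<'E'
import cv2,numpy as np
from scipy.spatial.transform import Rotation as R
def rot(q): return R.from_quat([q[1],q[2],q[3],q[0]]).as_matrix()
def cast(c,px,z):
    K=np.array([[c['fx'],0,c['cx']],[0,c['fy'],c['cy']],[0,0,1]])
    u=cv2.undistortPoints(np.array(px,float).reshape(-1,1,2),K,np.array(c['dist_coeffs'])).reshape(-1,2)
    d=(rot(c['rotation'])@np.c_[u,np.ones(len(u))].T).T
    o=np.array(c['origin']); return o+d*((z-o[2])/d[:,2])[:,None]
def proj(c,P):
    K=np.array([[c['fx'],0,c['cx']],[0,c['fy'],c['cy']],[0,0,1]])
    Rm=rot(c['rotation']).T; t=-Rm@np.array(c['origin'])
    return cv2.projectPoints(np.array(P,float),cv2.Rodrigues(Rm)[0],t,K,np.array(c['dist_coeffs']))[0].reshape(-1,2)
E
python3 - <<'E'
from bench import *
from h import *
c=calibration("top")
def T(l): return [(220+(a+.5)/4-.5,165+(b+.5)/4-.5) for a,b in l]
def S(l): return [(240+(a+.5)/3.4-.5,115+(b+.5)/3.4-.5) for a,b in l]
def rep(n,P):
    print(n,(P*1000).round().tolist(),'ctr',(P.mean(0)*1000).round(1))
    for i in range(4):
        d=P[(i+1)%4]-P[i]; print('  edge',(np.linalg.norm(d)*1e3).round(1),np.degrees(np.arctan2(d[1],d[0])).round(2))
rep('unitfront',np.r_[cast(c,T([(348,77),(338,178)]),.069),cast(c,T([(43,138),(55,38)]),.082)])
rep('lid',cast(c,T([(135,66),(325,88),(318,158),(128,135)]),.068))
rep('box',cast(c,T([(626,66),(755,132),(733,181),(600,116)]),.055))
c=calibration("side")
rep('S lid',cast(c,S([(233,92),(306,95),(294,211),(219,206)]),.068))
rep('S unit',np.r_[cast(c,S([(202,218),(302,224)]),.069),cast(c,S([(322,40),(227,36)]),.082)])
E
```

```text
unitfront [[593.0, 79.0, 69.0], [504.0, 85.0, 69.0], [531.0, 343.0, 82.0], [619.0, 336.0, 82.0]] ctr [562.1 210.8  75.5]
  edge 89.4 176.1
  edge 259.7 83.98
  edge 88.2 -4.43
  edge 258.9 -95.77
lid [[598.0, 267.0, 68.0], [583.0, 99.0, 68.0], [521.0, 103.0, 68.0], [537.0, 271.0, 68.0]] ctr [559.9 185.1  68. ]
  edge 168.9 -95.03
  edge 62.0 176.09
  edge 168.5 84.71
  edge 61.2 -3.56
box [[611.0, -167.0, 55.0], [556.0, -283.0, 55.0], [512.0, -264.0, 55.0], [566.0, -145.0, 55.0]] ctr [ 561.3 -214.8   55. ]
  edge 128.3 -115.67
  edge 47.9 156.77
  edge 130.8 65.43
  edge 50.4 -26.19
S lid [[539.0, 270.0, 68.0], [606.0, 264.0, 68.0], [589.0, 93.0, 68.0], [525.0, 101.0, 68.0]] ctr [564.7 182.   68. ]
  edge 67.9 -5.21
  edge 172.5 -95.82
  edge 64.2 172.74
  edge 170.2 85.41
S unit [[511.0, 83.0, 69.0], [595.0, 74.0, 69.0], [624.0, 335.0, 82.0], [534.0, 344.0, 82.0]] ctr [565.9 209.1  75.5]
  edge 84.7 -6.61
  edge 263.6 83.56
  edge 90.9 174.54
  edge 261.8 -95.08
```

```bash
cat >> h.py <<'E'
def axes(s):
    M=rot(s['eef_rot']); return M
def plan(s,target,jaw_deg):
    """shift in tool axes (mm) and spin to get jaw axis at jaw_deg (mod 180)"""
    M=axes(s); d=M.T@(np.array(target)-s['tcp_pos'])*1e3
    best=None
    j=np.array([np.cos(np.radians(jaw_deg)),np.sin(np.radians(jaw_deg)),0])
    z=M[:,2]; x=M[:,0]
    # rotation about y by a: z' = z cos a + x sin a
    a=np.degrees(np.arctan2(j@x,j@z)); a=(a+90)%180-90
    return d.round(1),round(a,2)
E
python3 - <<'E'
from bench import *
from h import *
s=observe(); print(axes(s).round(3), np.degrees(np.arctan2(axes(s)[1,2],axes(s)[0,2])))
u=np.array([np.cos(np.radians(84.3)),np.sin(np.radians(84.3)),0])
front=np.array([.550,.081,0])
for z in (.2,.085):print(plan(s,front+u*.222+[0,0,z],-5.7))
c=calibration("top")
for z in (0,.15,.2): print(z,(cast(c,[(221,165),(213,83),(113,180),(210,88),(190,66)],z)*1e3).round().tolist())
c=calibration("side")
for z in (0,.15,.2): print(z,(cast(c,[(332,124),(437,92),(425,118),(323,55)],z)*1e3).round().tolist())
E
```

```text
[[ 0.923 -0.     0.384]
 [-0.384 -0.001  0.923]
 [ 0.    -1.    -0.001]] 67.44190885252486
(array([ 412.4,   44. , -176.3]), np.float64(73.14))
(array([ 412.4,  159. , -176.1]), np.float64(73.14))
0 [[661.0, 400.0, 0.0], [970.0, 444.0, 0.0], [594.0, 800.0, 0.0], [950.0, 455.0, 0.0], [1033.0, 535.0, 0.0]]
0.15 [[642.0, 366.0, 150.0], [923.0, 406.0, 150.0], [581.0, 729.0, 150.0], [905.0, 415.0, 150.0], [980.0, 488.0, 150.0]]
0.2 [[635.0, 354.0, 200.0], [907.0, 393.0, 200.0], [577.0, 706.0, 200.0], [890.0, 402.0, 200.0], [963.0, 473.0, 200.0]]
0 [[625.0, 477.0, 0.0], [1051.0, 705.0, 0.0], [967.0, 513.0, 0.0], [611.0, 1040.0, 0.0]]
0.15 [[611.0, 244.0, 150.0], [972.0, 437.0, 150.0], [900.0, 274.0, 150.0], [599.0, 721.0, 150.0]]
0.2 [[606.0, 166.0, 200.0], [945.0, 347.0, 200.0], [878.0, 195.0, 200.0], [595.0, 614.0, 200.0]]
```

Call:
apply_moves(
  commands=[
    [[0,41,0,-18,7],[0,83,0,-36,15],[0,124,5,-54,22],[0,166,10,-72,30],[0,207,15,-90,37],[0,248,20,-108,45],[0,290,25,-127,52],[0,331,30,-145,60],[0,373,37,-163,67],[0,414,44,-181,73.1]],
  ],
)

```text
time_s: 1.4
tcp_pos: [0.5726, 0.2963, 0.2001]
eef_rot: [0.474, -0.474, 0.525, -0.525]
force: [-0.3, 0.0, -0.4]
opening: 0.0016
```

```bash
python3 - <<'E'
from bench import *
from h import *
s=observe(); print(s['tcp_pos'],axes(s).round(3), np.degrees(np.arctan2(axes(s)[1,2],axes(s)[0,2])),s['q'])
u=np.array([np.cos(np.radians(84.3)),np.sin(np.radians(84.3)),0])
front=np.array([.550,.081,0])
print(plan(s,front+u*.217+[0,0,.085],-5.7))
print(cv2.imwrite("pics/w1.png",capture("wrist")[:,:,::-1]),cv2.imwrite("pics/t1.png",cv2.resize(capture("top")[100:300,180:440],None,fx=3,fy=3,interpolation=cv2.INTER_CUBIC)[:,:,::-1]))
E
```

```text
[0.57255001 0.29626677 0.20012348] [[-0.102 -0.     0.995]
 [-0.995 -0.    -0.102]
 [ 0.    -1.    -0.   ]] -5.8562546400079905 [-0.77686985  0.46800612  0.32638998  1.67481918 -0.16995697  1.02696351
 -0.49709872]
(array([ -0.6, 115.1,  -1. ]), np.float64(-0.16))
True True
```

View pics/w1.png

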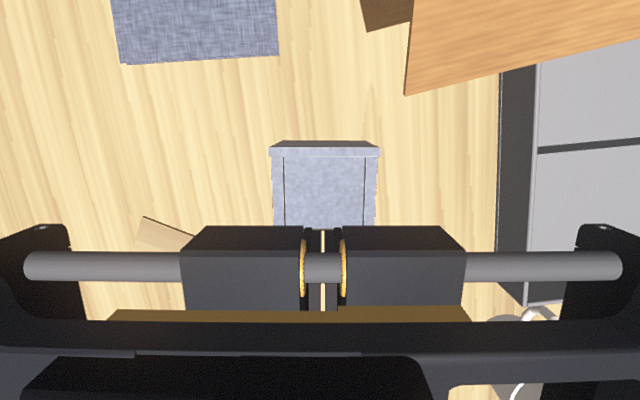

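View pics/t1.png

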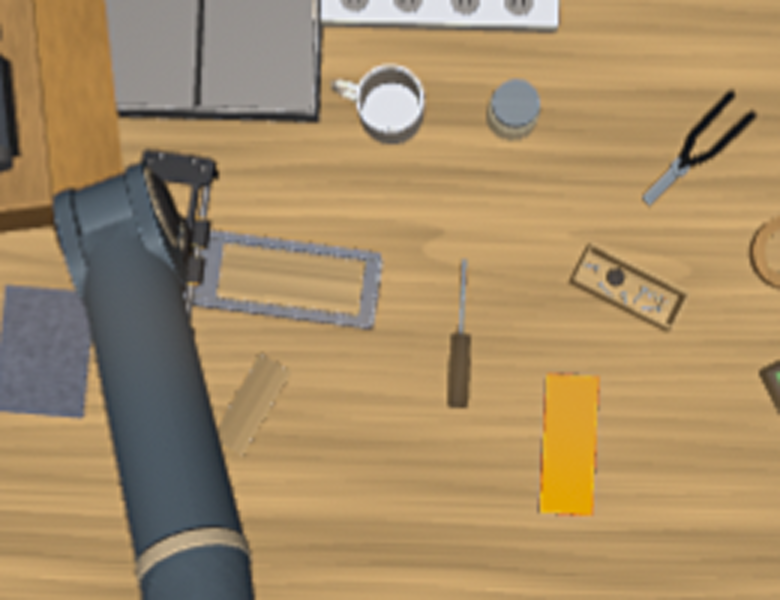

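```bash
python3 - <<'E'
from bench import *
from h import *
def tri(A):
    L=[];b=[]
    for c,p in A:
        P=cast(c,[p],0)[0];o=np.array(c['origin']);d=(P-o)/np.linalg.norm(P-o);M=np.eye(3)-np.outer(d,d);L.append(M);b.append(M@o)
    X=np.linalg.solve(sum(L),sum(b)); return X.round(3),[proj(c,[X])[0].round(1) for c,p in A]
t,w,sd=calibration("top"),calibration("wrist"),calibration("side")
print(w['origin'])
print(tri([(t,(220.5,170)),(w,(405,95))]),tri([(t,(220.5,170)),(sd,(332,124))]),tri([(t,(220.5,170)),(sd,(330,92))]))
E
```

```text
[0.58162687 0.35794128 0.34106718]
(array([0.624, 0.363, 0.17 ]), [array([220.2, 169.6]), array([402.6,  97. ])]) (array([0.627, 0.387, 0.059]), [array([220.5, 172.2]), array([334.3, 123.7])]) (array([0.614, 0.355, 0.197]), [array([220.5, 171.6]), array([331.6,  91.8])])
```

Call:
apply_moves(
  commands=[
    [[0,0,25,-1,0],[0,0,50,-1,0],[0,0,75,-1,0],[0,0,90,-1,0],[0,0,98,-1,0],[0,0,104,-1,0],[0,0,110,-1,0],[0,0,115,-1,0],[0,0,115,-1,0]],
  ],
)

```text
time_s: 2.62
tcp_pos: [0.5707, 0.2974, 0.0853]
eef_rot: [0.475, -0.475, 0.524, -0.524]
force: [-0.5, -1.5, -0.5]
opening: 0.0005
```

Call:
apply_moves(
  commands=[
    [[0,8,0,0,0],[0,14,0,0,0],[0,20,0,0,0],[0,27,0,0,0],[0,34,0,0,0],[0,41,0,0,0],[0,48,0,0,0],[0,55,0,0,0],[0,62,0,0,0],[0,68,0,0,0]],
  ],
)

```text
time_s: 3.88
tcp_pos: [0.5641, 0.2293, 0.0856]
eef_rot: [0.475, -0.475, 0.524, -0.524]
force: [-0.8, 1.0, 0.9]
opening: 0.0006
```

```bash
python3 - <<'E'
from bench import *
from h import *
s=observe(); print(s['tcp_pos'],s['force'])
im=capture("top");cv2.imwrite("pics/top2.png",im[:,:,::-1]);cv2.imwrite("pics/t2.png",cv2.resize(im[160:235,220:420],None,fx=4,fy=4,interpolation=cv2.INTER_CUBIC)[:,:,::-1])
im=capture("side");cv2.imwrite("pics/side2.png",im[:,:,::-1]);cv2.imwrite("pics/s2.png",cv2.resize(im[110:290,240:360],None,fx=3.3,fy=3.3,interpolation=cv2.INTER_CUBIC)[:,:,::-1])
E
```

```text
[0.56410754 0.22932463 0.08555285] [-0.79537425  1.04077145  0.89973448]
```

View pics/t2.png

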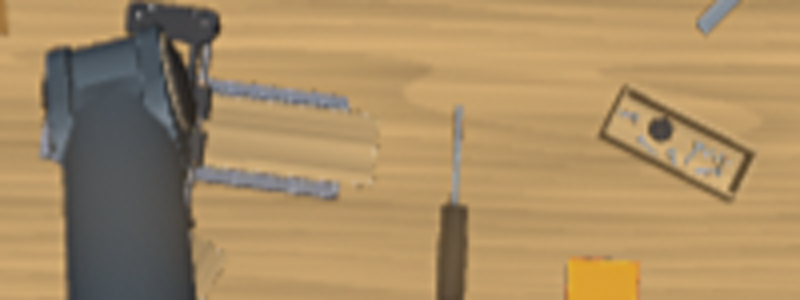

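View pics/s2.png

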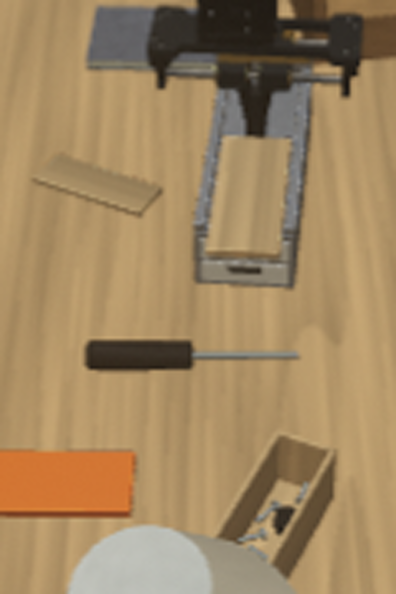

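The lid now sticks out past the unit front. In the top crop its front edge is at (378,116)-(372,186) and the lip ends are at (348,102)/(338,193).

```bash
python3 - <<'E'
from bench import *
from h import *
c=calibration("top"); u=np.array([np.cos(np.radians(84.3)),np.sin(np.radians(84.3)),0])
T=lambda l:[(220+(a+.5)/4-.5,160+(b+.5)/4-.5) for a,b in l]
f=cast(c,T([(378,116),(372,186)]),.068); g=cast(c,T([(349,101),(338,194)]),.069)
print(f.round(4),g.round(4),f.mean(0)@u,g.mean(0)@u)
c=calibration("side"); S=lambda l:[(240+(a+.5)/3.3-.5,110+(b+.5)/3.3-.5) for a,b in l]
f=cast(c,S([(206,248),(285,255)]),.068);r=cast(c,S([(223,136),(292,140)]),.068); print(f.round(4),r.round(4),f.mean(0)@u,r.mean(0)@u)
print(observe()['tcp_pos']@u)
E
```

```text
[[0.5774 0.0521 0.068 ]
 [0.5157 0.0556 0.068 ]] [[0.5899 0.078  0.069 ]
 [0.5078 0.0852 0.069 ]] 0.1078569312580006 0.1356882578010636
[[0.5193 0.0573 0.068 ]
 [0.5868 0.0465 0.068 ]] [[0.5353 0.2211 0.068 ]
 [0.5995 0.2135 0.068 ]] 0.10659124949566876 0.2725539723351408
0.28346108789028485
```

Call:
apply_moves(
  commands=[
    [[0,5,0,0,0],[0,10,0,0,0],[0,15,0,0,0],[0,20,0,0,0],[0,25,0,0,0],[0,28,0,0,0],[0,28,0,0,0]],
  ],
)

```text
time_s: 4.85
tcp_pos: [0.5614, 0.2016, 0.0856]
eef_rot: [-0.475, 0.475, -0.524, 0.524]
force: [0.2, 0.3, -0.6]
opening: 0.0
```

Call:
apply_moves(
  commands=[
    [[0,-4,0,0,0],[0,-6,-30,0,0],[0,-6,-80,0,0],[0,-6,-110,0,0],[40,40,-110,0,0],[87,90,-110,0,0],[87,90,-110,0,0]],
  ],
)

```text
time_s: 5.72
tcp_pos: [0.5524, 0.1077, 0.196]
eef_rot: [-0.473, 0.473, -0.525, 0.526]
force: [-1.0, 0.3, 0.5]
opening: 0.0226
```

```bash
python3 - <<'E'
from bench import *
from h import *
s=observe(); print(s['tcp_pos'],s['force'],s['opening'])
im=capture("top");cv2.imwrite("pics/top3.png",im[:,:,::-1]);cv2.imwrite("pics/t3.png",cv2.resize(im[160:235,220:420],None,fx=4,fy=4,interpolation=cv2.INTER_CUBIC)[:,:,::-1])
im=capture("side");cv2.imwrite("pics/side3.png",im[:,:,::-1]);cv2.imwrite("pics/s3.png",cv2.resize(im[110:290,240:360],None,fx=3.3,fy=3.3,interpolation=cv2.INTER_CUBIC)[:,:,::-1])
im=capture("wrist");cv2.imwrite("pics/w3.png",im[:,:,::-1])
E
```

```text
[0.55238304 0.1077467  0.19600293] [-1.04506745  0.28346449  0.47706344] 0.02260575214386112
```

View pics/t3.png

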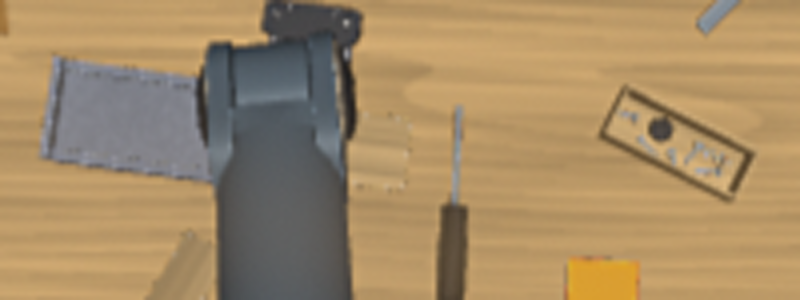

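View pics/s3.png

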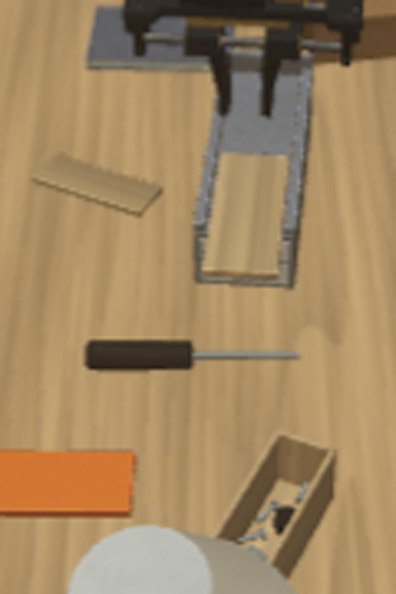

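View pics/w3.png

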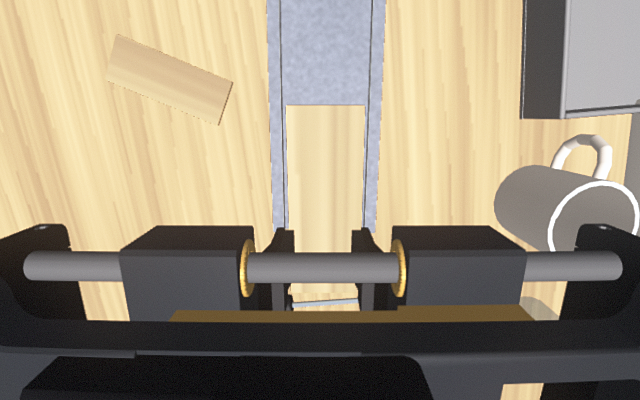

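```bash
python3 - <<'E'
from bench import *
from h import *
u=np.array([np.cos(np.radians(84.3)),np.sin(np.radians(84.3)),0]); v=np.array([u[1],-u[0],0])
def o(n,P): print(n,(P*1e3).round(1).tolist(),'mean',(P.mean(0)*1e3).round(1),'u',round(P.mean(0)@u*1e3,1),'v',(P@v*1e3).round(1))
c=calibration("top")
T=lambda l:[(220+(a+.5)/4-.5,160+(b+.5)/4-.5) for a,b in l]
o('T front',cast(c,T([(409,118),(403,190)]),.068))
w=calibration("wrist")
o('W rear',cast(w,[(286,104),(365,104.5)],.068))
o('W mid',cast(w,[(288,230),(360,230)],.068))
o('W lips in@mid',cast(w,[(283.5,180),(371,180)],.069))
c=calibration("side"); S=lambda l:[(240+(a+.5)/3.3-.5,110+(b+.5)/3.3-.5) for a,b in l]
o('S front',cast(c,S([(199,271),(280,276)]),.068));o('S rear',cast(c,S([(219,153),(289,156)]),.068)); 
s=observe();print(s['tcp_pos']@u, s['tcp_pos']@v, np.degrees(np.arctan2(axes(s)[1,2],axes(s)[0,2])))
b=calibration('top')
E
```

```text
T front [[576.4, 24.8, 68.0], [512.9, 28.3, 68.0]] mean [544.7  26.5  68. ] u 80.5 v [571.1 507.6]
W rear [[530.4, 193.9, 68.0], [593.6, 187.4, 68.0]] mean [562.  190.7  68. ] u 245.5 v [508.5 572. ]
W mid [[518.9, 87.6, 68.0], [582.2, 81.4, 68.0]] mean [550.5  84.5  68. ] u 138.7 v [507.6 571.2]
W lips in@mid [[520.7, 132.7, 69.0], [594.4, 125.5, 69.0]] mean [557.6 129.1  69. ] u 183.8 v [505. 579.]
S front [[513.4, 26.9, 68.0], [581.6, 19.0, 68.0]] mean [547.5  23.   68. ] u 77.3 v [508.2 576.8]
S rear [[531.4, 194.4, 68.0], [595.7, 188.5, 68.0]] mean [563.6 191.5  68. ] u 246.5 v [509.5 574.1]
0.1681738898654107 0.5385264259579875 -5.574456839549101
```

Call:
apply_moves(
  commands=[
    [[87,20,0,0,0],[87,40,0,0.5,0],[87,51,0,1,0],[87,51,20,1,0],[87,51,40,1,0],[87,51,60,1,0],[87,51,70,1,0],[87,51,70,1,0],[87,51,70,1,0]],
  ],
)

```text
time_s: 7.0
tcp_pos: [0.549, 0.0614, 0.1262]
eef_rot: [-0.475, 0.474, -0.524, 0.524]
force: [-0.8, -0.0, 0.0]
opening: 0.0869
```

```bash
python3 - <<'E'
from bench import *
from h import *
u=np.array([np.cos(np.radians(84.3)),np.sin(np.radians(84.3)),0]); v=np.array([u[1],-u[0],0])
s=observe();print(s['opening'],s['tcp_pos'],s['tcp_pos']@u, s['tcp_pos']@v, np.degrees(np.arctan2(axes(s)[1,2],axes(s)[0,2])))
cv2.imwrite("pics/w4.png",capture("wrist")[:,:,::-1])
E
```

```text
0.08687355447216602 [0.54902916 0.06143222 0.12622698] 0.11565791403298606 0.5402130860207489 -5.676457343690714
```

View pics/w4.png

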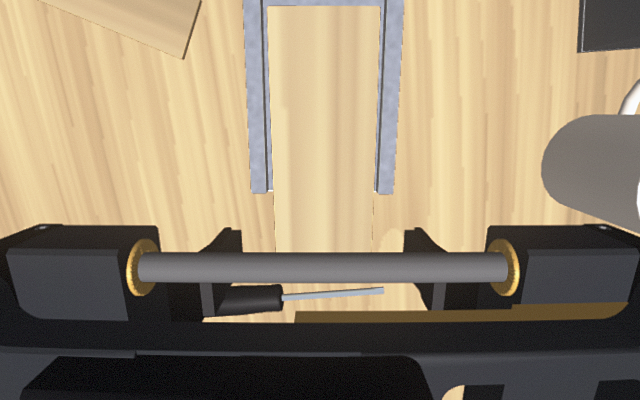

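The lid edges (cols 275-373) sit centred between the fingers (240/405), ahead of the unit front (row 192). Next I descend and pinch.

Call:
apply_moves(
  commands=[
    [[87,0,20,0,0],[87,0,40,0,0],[87,0,52,0,0],[87,0,59,0,0],[87,0,59,0,0]],
  ],
)

```text
time_s: 7.68
tcp_pos: [0.5485, 0.0615, 0.0665]
eef_rot: [0.475, -0.475, 0.524, -0.524]
force: [0.5, 0.5, -0.2]
opening: 0.0868
```

Call:
apply_moves(
  commands=[
    [[70,0,0,0,0],[66,0,0,0,0],[60,0,0,0,0],[50,0,0,0,0],[50,0,0,0,0],[50,0,0,0,0],[50,0,0,0,0],[50,0,0,0,0]],
  ],
)

```text
time_s: 8.68
tcp_pos: [0.5487, 0.0616, 0.0667]
eef_rot: [-0.475, 0.474, -0.524, 0.524]
force: [0.7, -0.4, 3.2]
opening: 0.0636
```

Call:
apply_moves(
  commands=[
    [[40,0,-3,0,0],[40,0,-6,0,0],[40,0,-10,0,0],[40,0,-16,0,0],[40,0,-24,0,0],[40,0,-32,0,0],[40,0,-42,0,0],[40,0,-52,0,0],[40,0,-60,0,0],[40,0,-60,0,0]],
  ],
)

```text
time_s: 9.93
tcp_pos: [0.5489, 0.0616, 0.1273]
eef_rot: [-0.475, 0.474, -0.524, 0.524]
force: [-0.1, -0.4, -0.4]
opening: 0.0635
```

```bash
python3 - <<'E'
from bench import *
from h import *
s=observe(); print(s['tcp_pos'],s['force'],s['moment'],s['opening'])
im=capture("side");cv2.imwrite("pics/s5.png",cv2.resize(im[90:290,200:400],None,fx=3,fy=3,interpolation=cv2.INTER_CUBIC)[:,:,::-1])
im=capture("wrist");cv2.imwrite("pics/w5.png",im[:,:,::-1])
E
```

```text
[0.54890162 0.06163864 0.12731868] [-0.06216899 -0.44040673 -0.36442891] [-0.06411339  0.03874241 -0.02377021] 0.06352964165432197
```

View pics/s5.png

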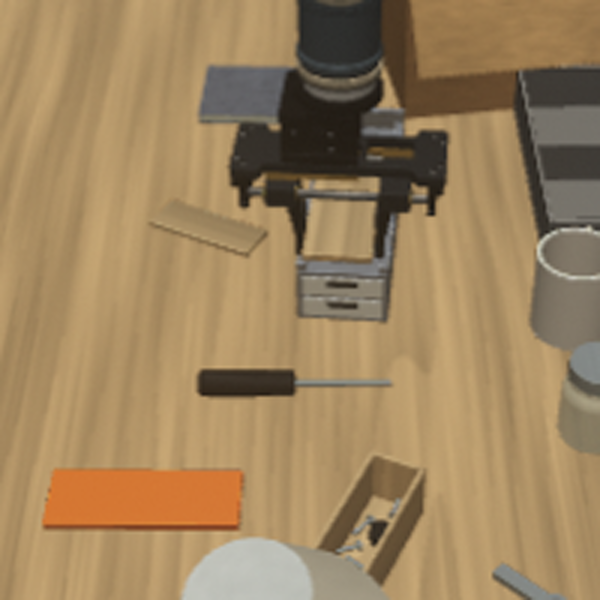

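View pics/w5.png

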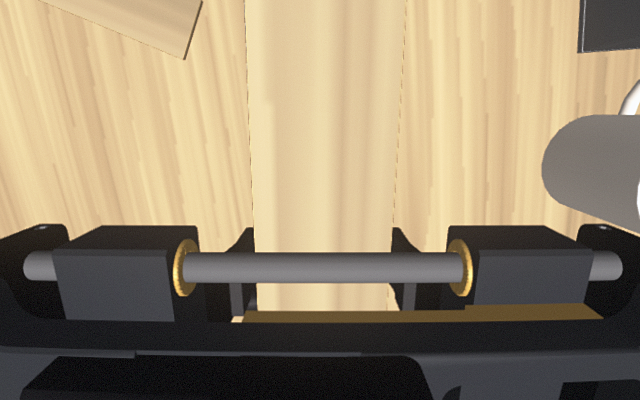

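```bash
python3 - <<'E'
from bench import *
from h import *
w=calibration("wrist"); im=cv2.imread("pics/w5.png")
for r,a,b in ((5,244.5,407.5),(100,249,401.5),(200,253,395)):
    for z in (.10,.1287,.14):
        P=cast(w,[(a,r),(b,r)],z); print(r,z,P[0,:2].round(4),P[1,:2].round(4),'width',np.linalg.norm(P[1]-P[0]).round(4))
cv2.imwrite("pics/w5c.png",cv2.resize(im[0:230,220:430],None,fx=2.6,fy=2.6))
E
```

```text
5 0.1 [0.5226 0.1837] [0.5994 0.1761] width 0.0771
5 0.1287 [0.528  0.1742] [0.5917 0.168 ] width 0.064
5 0.14 [0.5301 0.1705] [0.5886 0.1648] width 0.0588
100 0.1 [0.5184 0.1404] [0.5945 0.1329] width 0.0765
100 0.1287 [0.5245 0.1383] [0.5876 0.1321] width 0.0634
100 0.14 [0.5269 0.1375] [0.5849 0.1318] width 0.0583
200 0.1 [0.5127 0.089 ] [0.5889 0.0814] width 0.0766
200 0.1287 [0.5198 0.0957] [0.5829 0.0894] width 0.0635
200 0.14 [0.5225 0.0983] [0.5806 0.0926] width 0.0583
```

View pics/w5c.png

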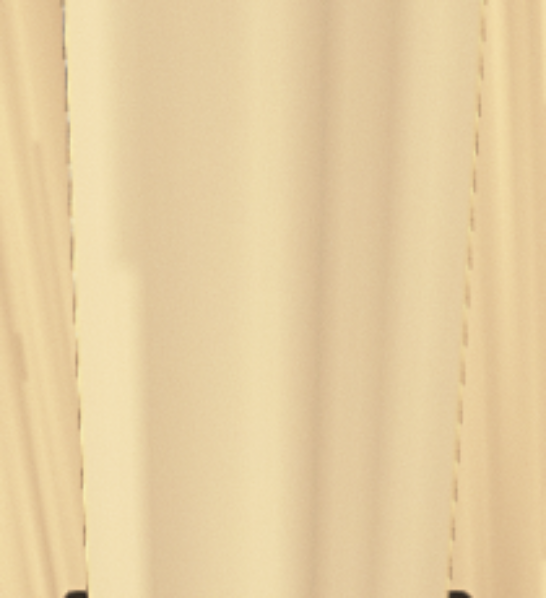

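```bash
python3 - <<'E'
import cv2
a=cv2.imread("pics/top3.png")[172:220,360:420]; cv2.imwrite("pics/b.png",cv2.resize(a,None,fx=12,fy=12,interpolation=cv2.INTER_CUBIC))
a=cv2.imread("pics/side3.png")[235:300,285:350]; cv2.imwrite("pics/bs.png",cv2.resize(a,None,fx=9,fy=9,interpolation=cv2.INTER_CUBIC))
E
```

```text
(no output)
```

View pics/b.png

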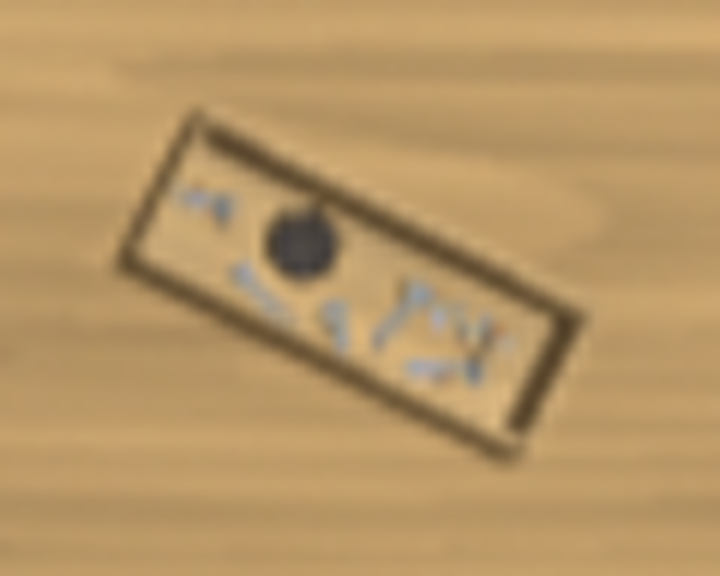

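View pics/bs.png

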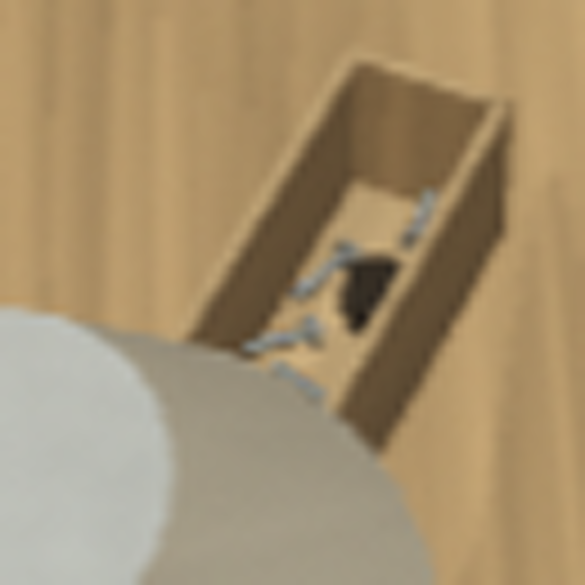

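```bash
python3 - <<'E'
from bench import *
from h import *
c=calibration("side"); S=lambda l:[(285+(a+.5)/9-.5,235+(b+.5)/9-.5) for a,b in l]
P=cast(c,S([(355,52),(512,99),(188,340)]),.055); print('side outer corners',(P*1e3).round(1).tolist())
d=P[1]-P[0];print('short',np.linalg.norm(d),np.degrees(np.arctan2(d[1],d[0]))); d=P[2]-P[0];print('long dir',np.degrees(np.arctan2(d[1],d[0])))
c=calibration("top"); T=lambda l:[(360+(a+.5)/12-.5,172+(b+.5)/12-.5) for a,b in l]
# bottom outer wall/rim line, inner dark line top
for n,l in (('bottom rim line',[(135,252),(520,447)]),('top dark upper border',[(215,122),(580,310)]),('left rim',[(205,118),(133,255)]),('right inner border',[(588,320),(525,438)])):
    P=cast(c,T(l),.055); d=P[1]-P[0]; print(n,(P*1e3).round(1).tolist(),np.degrees(np.arctan2(d[1],d[0])))
def box(ctr,th):
    e=np.array([np.cos(th),np.sin(th)]);f=np.array([-e[1],e[0]])
    return lambda hx,hy,z:[[*(ctr+a*hx*e+b*hy*f),z] for a,b in((1,1),(1,-1),(-1,-1),(-1,1))]
im=cv2.resize(cv2.imread("pics/top3.png")[172:220,360:420],None,fx=12,fy=12,interpolation=cv2.INTER_CUBIC)
im2=cv2.resize(cv2.imread("pics/side3.png")[235:300,285:350],None,fx=9,fy=9,interpolation=cv2.INTER_CUBIC)
b=box(np.array([.563,-.217]),np.radians(65.0))
for I,cam,o,k in ((im,"top",(360,172),12),(im2,"side",(285,235),9)):
    for hx,hy,z,col in ((.066,.025,.055,(0,0,255)),(.062,.021,.055,(255,0,0))):
        p=((proj(calibration(cam),b(hx,hy,z))-o+.5)*k-.5).round().astype(int); cv2.polylines(I,[p.reshape(-1,1,2)],True,col,1)
cv2.imwrite("pics/b2.png",np.hstack([cv2.resize(im,(400,320)),cv2.resize(im2,(320,320))]))
E
```

```text
side outer corners [[574.6, -149.8, 55.0], [618.0, -169.0, 55.0], [526.7, -255.0, 55.0]]
short 0.04741561436985403 -23.956917429653924
long dir -114.47831723690263
bottom rim line [[570.2, -149.1, 55.0], [515.6, -264.0, 55.0]] -115.39519151993244
top dark upper border [[609.4, -172.1, 55.0], [556.6, -281.2, 55.0]] -115.82831598395909
left rim [[610.5, -169.1, 55.0], [569.3, -148.5, 55.0]] 153.5610616332377
right inner border [[553.7, -283.6, 55.0], [518.3, -265.4, 55.0]] 152.88447255963965
```

View pics/b2.png

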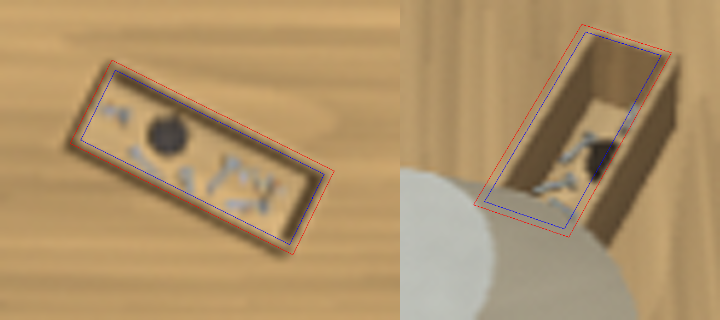

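```bash
python3 - <<'E'
from bench import *
from h import *
s=observe(); print(plan(s,[.5449,-.2604,.145],-24.8),plan(s,[.5449,-.2604,.085],-24.8),s['q'])
E
```

```text
(array([320.7, -18.6,  28.4]), np.float64(19.14)) (array([320.8,  41.4,  28.4]), np.float64(19.14)) [-0.46465386  0.41849748  0.353828    1.96169728 -0.19878123  0.79482934
 -0.09767225]
```

Call:
apply_moves(
  commands=[
    [[40,10,-10,1,0],[40,35,-18,3,1],[40,70,-18,6,3],[40,110,-18,10,6],[40,155,-18,14,9],[40,200,-18,18,12],[40,245,-18,22,15],[40,285,-18,25,17],[40,310,-18,27.5,18.5],[40,321,-18,28.5,19.1]],
  ],
)

```text
time_s: 11.28
tcp_pos: [0.5437, -0.2645, 0.1451]
eef_rot: [-0.379, 0.38, -0.596, 0.597]
force: [0.0, 0.7, 0.0]
opening: 0.0637
```

```bash
python3 - <<'E'
from bench import *
from h import *
s=observe(); print(s['tcp_pos'],s['force'],s['opening'],np.degrees(np.arctan2(axes(s)[1,2],axes(s)[0,2])))
print(plan(s,[.5449,-.2604,.0697],-24.8))
im=capture("top");cv2.imwrite("pics/t6.png",cv2.resize(im[150:250,330:430],None,fx=6,fy=6,interpolation=cv2.INTER_CUBIC)[:,:,::-1])
im=capture("wrist");cv2.imwrite("pics/w6.png",im[:,:,::-1])
E
```

```text
[ 0.54371342 -0.26451247  0.14511198] [0.00823035 0.67727106 0.0109344 ] 0.06367951275210561 -25.06665548650484
(array([-4.3, 75.4, -0.7]), np.float64(-0.27))
```

View pics/t6.png

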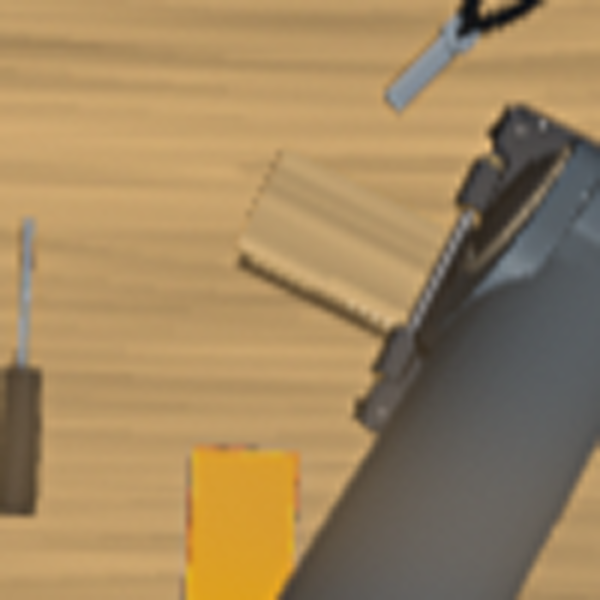

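View pics/w6.png

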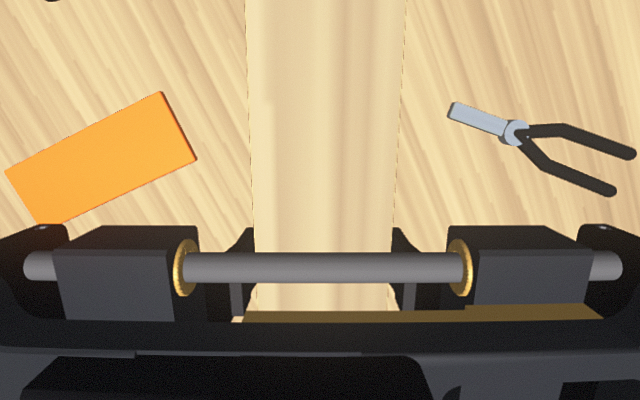

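Call:
apply_moves(
  commands=[
    [[40,-2,10,0,0],[40,-3,30,-0.5,-0.2],[40,-4,45,-0.7,-0.3],[40,-4,55,-0.7,-0.3],[40,-4,62,-0.7,-0.3],[40,-4,65,-0.7,-0.3],[40,-4,65,-0.7,-0.3]],
  ],
)

```text
time_s: 12.25
tcp_pos: [0.5463, -0.2569, 0.0796]
eef_rot: [-0.383, 0.383, -0.595, 0.595]
force: [-0.3, 1.3, -0.9]
opening: 0.0637
```

```bash
python3 - <<'E'
from bench import *
from h import *
s=observe(); print(s['tcp_pos'],s['force'],s['opening'],np.degrees(np.arctan2(axes(s)[1,2],axes(s)[0,2])))
print(plan(s,[.5449,-.2604,.0617],-24.8))
im=capture("top");cv2.imwrite("pics/t7.png",cv2.resize(im[160:230,350:430],None,fx=9,fy=8.5714,interpolation=cv2.INTER_CUBIC)[:,:,::-1])
im=capture("side");cv2.imwrite("pics/s7.png",cv2.resize(im[210:310,270:390],None,fx=6,fy=6,interpolation=cv2.INTER_CUBIC)[:,:,::-1])
E
```

```text
[ 0.54626533 -0.2569337   0.07960216] [-0.27569329  1.27944386 -0.94440589] 0.06371646128560124 -24.46926296250275
(array([ 3.7, 17.9,  0.2]), np.float64(0.33))
```

View pics/t7.png

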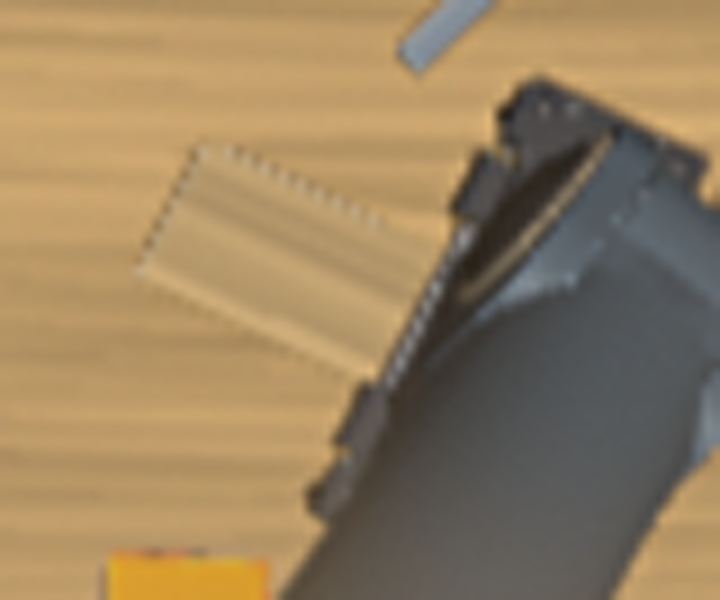

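View pics/s7.png

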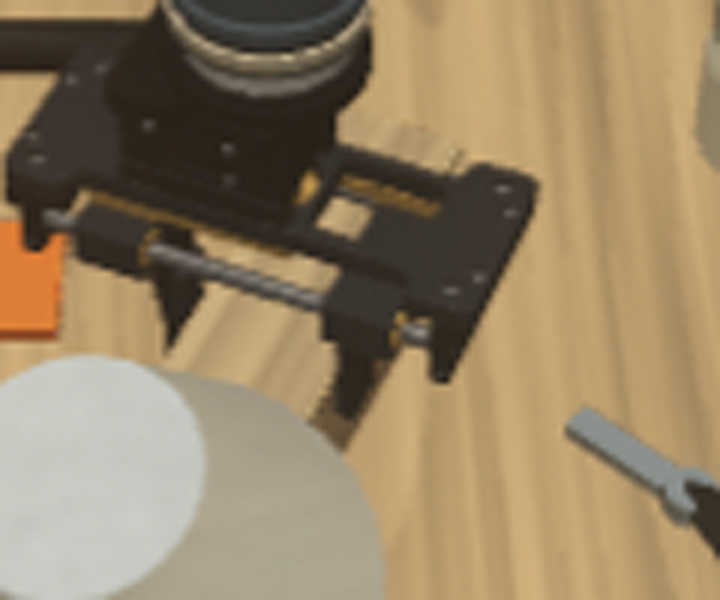

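```bash
python3 - <<'E'
from bench import *
from h import *
c=calibration("top")
P=cast(c,[(350+(a+.5)/9-.5,160+(b+.5)/8.5714-.5) for a,b in [(202,147),(138,271),(365,382)]],.0809)
print((P*1e3).round(1).tolist()); d=P[0]-P[2]; 
d=P[1]-P[2];print('long',np.degrees(np.arctan2(d[1],d[0])))
th=np.radians(65.5);e=np.array([np.cos(th),np.sin(th)])
m=P[:2].mean(0)[:2]; print('center from top',m-.084*e,'from tcp',observe()['tcp_pos'][:2]+.0467*e)
E
```

```text
[[623.9, -149.4, 80.9], [572.4, -125.6, 80.9], [529.6, -214.5, 80.9]]
long 64.2875025986609
center from top [ 0.56332315 -0.21396014] from tcp [ 0.56579392 -0.21453042]
```

Call:
apply_moves(
  commands=[
    [[40,1.5,3,0,0.2],[40,3,6,0,0.3],[40,3.5,9,0,0.3],[40,3.5,12,0,0.3],[40,3.5,14,0,0.3],[40,3.5,15.5,0,0.3],[40,3.5,15.5,0,0.3]],
  ],
)

```text
time_s: 13.22
tcp_pos: [0.5447, -0.2599, 0.0639]
eef_rot: [0.381, -0.381, 0.596, -0.595]
force: [0.6, 0.2, -0.3]
opening: 0.0635
```

Call:
apply_moves(
  commands=[
    [[40,0,1,0,0],[40,0,1.7,0,0],[40,0,2.2,0,0],[40,0,2.2,0,0],[40,0,2.2,0,0]],
  ],
)

```text
time_s: 13.85
tcp_pos: [0.5448, -0.26, 0.0619]
eef_rot: [0.381, -0.381, 0.596, -0.596]
force: [0.3, -0.6, 0.3]
opening: 0.0637
```

Call:
apply_moves(
  commands=[
    [[40,0,0.5,0,0],[40,0,1.0,0,0],[40,0,1.0,0,0],[40,0,1.0,0,0]],
  ],
)

```text
time_s: 14.35
tcp_pos: [0.5447, -0.26, 0.0618]
eef_rot: [0.381, -0.381, 0.596, -0.595]
force: [-2.2, 2.2, 8.2]
opening: 0.0637
```

```bash
python3 - <<'E'
from bench import *
s=observe(); print(s['tcp_pos'],s['force'],s['moment'])
E
```

```text
[ 0.54474376 -0.26000423  0.06183151] [-2.17898515  2.21384803  8.17496049] [0.22649533 0.58489071 0.02041874]
```

Call:
apply_moves(
  commands=[
    [[40,0,-0.6,0,0],[62,0,-0.6,0,0],[66,0,-0.6,0,0],[72,0,-0.6,0,0],[80,0,-0.6,0,0],[87,0,-0.6,0,0],[87,0,-0.6,0,0],[87,0,-0.6,0,0],[87,0,-0.6,0,0]],
  ],
)

```text
time_s: 15.48
tcp_pos: [0.5448, -0.26, 0.0614]
eef_rot: [0.381, -0.381, 0.596, -0.596]
force: [0.1, 0.1, -0.2]
opening: 0.0867
```

Released. Next I lift straight up and back off toward the robot side.

Call:
apply_moves(
  commands=[
    [[87,0,-5,0,0],[87,0,-15,0,0],[87,0,-35,0,0],[87,0,-70,0,0],[87,0,-110,0,0],[87,0,-150,0,0],[87,50,-170,0,0],[87,100,-180,0,0],[87,150,-180,0,0],[87,200,-180,0,0]],
  ],
)

```text
time_s: 16.73
tcp_pos: [0.4603, -0.4431, 0.2435]
eef_rot: [-0.382, 0.381, -0.595, 0.596]
force: [0.4, -0.2, -0.5]
opening: 0.087
```

```bash
python3 - <<'E'
from bench import *
from h import *
s=observe(); print(s['tcp_pos'],s['force'],s['opening'])
im=capture("top");cv2.imwrite("pics/top8.png",im[:,:,::-1]);cv2.imwrite("pics/t8.png",cv2.resize(im[160:230,350:430],None,fx=9,fy=8.5714,interpolation=cv2.INTER_CUBIC)[:,:,::-1])
im=capture("side");cv2.imwrite("pics/side8.png",im[:,:,::-1]);cv2.imwrite("pics/s8.png",cv2.resize(im[210:310,270:390],None,fx=6,fy=6,interpolation=cv2.INTER_CUBIC)[:,:,::-1])
im=capture("wrist");cv2.imwrite("pics/w8.png",im[:,:,::-1])
E
```

```text
[ 0.46030714 -0.44306202  0.24347705] [ 0.44181292 -0.23583768 -0.52199259] 0.086986981581434
```

View pics/top8.png

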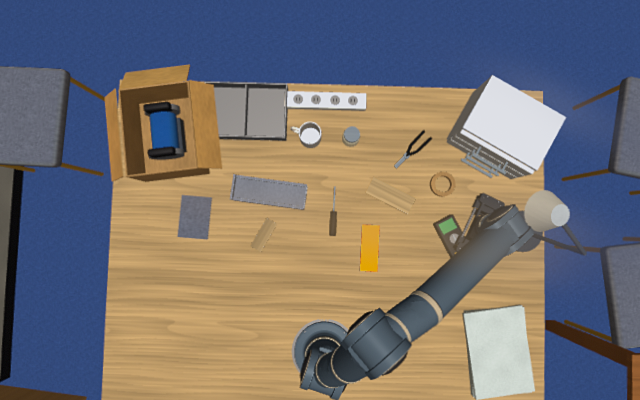

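View pics/t8.png

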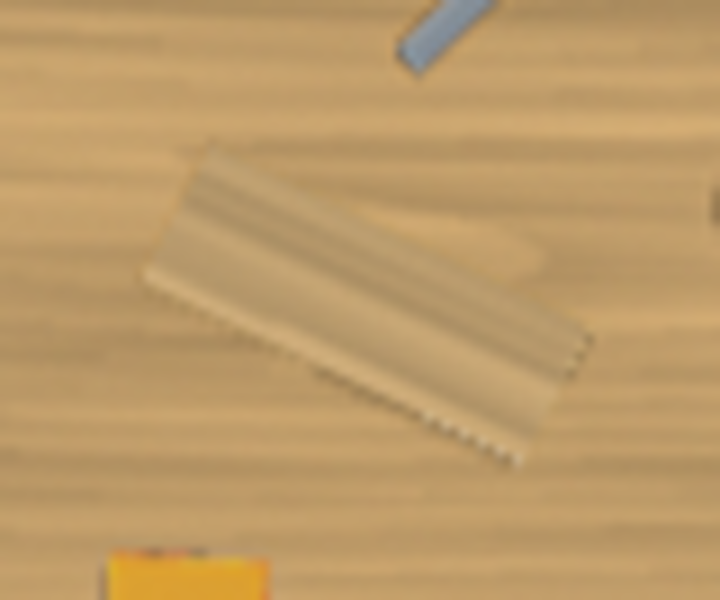

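View pics/s8.png

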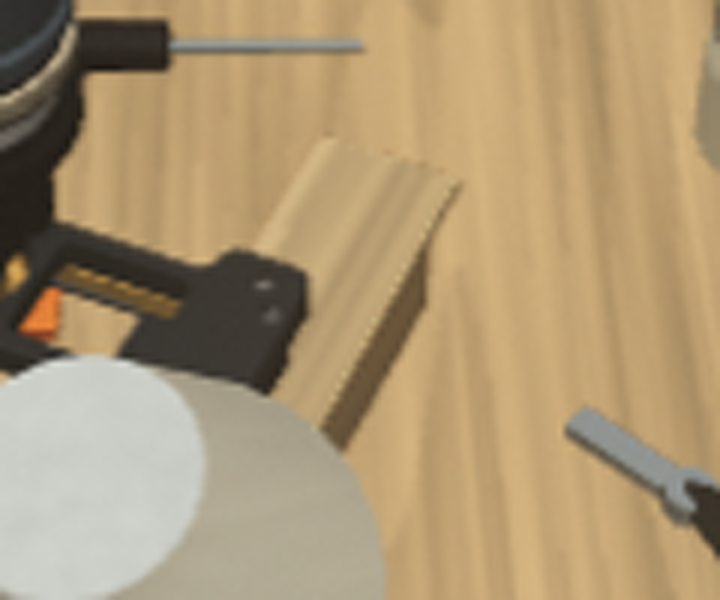

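View pics/w8.png

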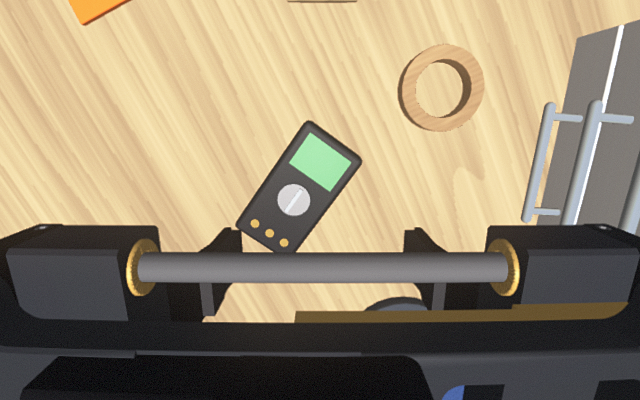

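Call:
apply_moves(
  commands=[
    [[87,-30,-5,0,0],[87,-60,-10,0,0],[87,-80,-10,0,0],[87,-80,-10,0,0],[87,-80,-10,0,0]],
  ],
)

```text
time_s: 17.5
tcp_pos: [0.4938, -0.3697, 0.2515]
eef_rot: [-0.381, 0.381, -0.596, 0.596]
force: [-0.3, -0.7, 0.2]
opening: 0.0869
```

```bash
python3 - <<'E'
from bench import *
from h import *
s=observe(); print(s['tcp_pos'],s['force'],s['opening'],abs(s['joint_velocities']).max())
c=calibration("top")
P=cast(c,[(350+(a+.5)/9-.5,160+(b+.5)/8.5714-.5) for a,b in [(210,145),(145,273),(520,465),(592,337)]],.063)
print((P*1e3).round(1).tolist(),P.mean(0))
for i in range(4):
    d=P[(i+1)%4]-P[i]; print(np.linalg.norm(d).round(4),np.degrees(np.arctan2(d[1],d[0])).round(1))
th=np.radians(65.2)
Q=P.mean(0)[:2]; th=np.radians(65.3); e=np.array([np.cos(th),np.sin(th)]);f=np.array([-e[1],e[0]])
for B in ([.563,-.217],[.5645,-.218],[.568,-.219]): print('box ctr in lid',((np.array(B)-Q)@e).round(4),((np.array(B)-Q)@f).round(4))
im=capture("top");cv2.imwrite("pics/top9.png",im[:,:,::-1])
im=capture("side");cv2.imwrite("pics/side9.png",im[:,:,::-1])
E
```

```text
[ 0.49381107 -0.36970761  0.25152207] [-0.26268265 -0.67596677  0.17383368] 0.08691558566224228 0.015061664786823404
[[626.8, -154.5, 63.0], [573.1, -130.1, 63.0], [498.1, -278.6, 63.0], [551.5, -306.1, 63.0]] [ 0.56236253 -0.21731617  0.063     ]
0.059 155.5
0.1664 -116.8
0.0601 -27.2
0.1692 63.6
box ctr in lid 0.0006 -0.0004
box ctr in lid 0.0003 -0.0022
box ctr in lid 0.0008 -0.0058
```

View pics/side9.png

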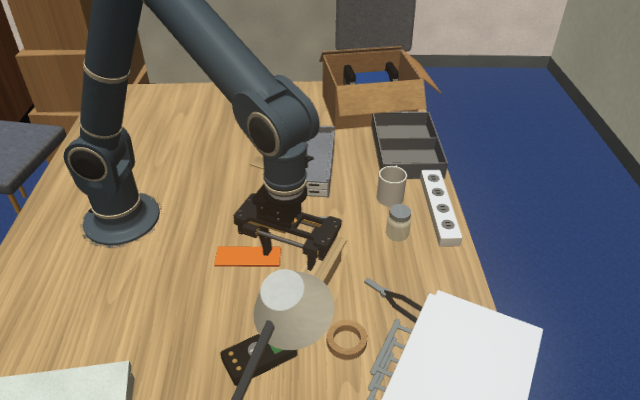

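The lid is centred on the box (within about 0-6 mm depending on which camera is trusted, against 11 mm and 22 mm margins). The robot is clear, the bystanders look unmoved, and I hand in.

```bash
python3 - <<'E'
from bench import *
print(sign_off())
E
```

```text
the job is handed in; nothing more can be done
None
```

The lid is on the parts box and the job is handed in at about 18 s. I pushed the lid along the channel with closed fingers until it stuck out about 56 mm. Then I pinched its sides, lifted it level, turned it about 19°, lowered it onto the box until about 8 N of contact, let go and backed off.

**Lid position:** The last top picture puts the lid's centre within 1 mm of the box's centre. If the side camera is right instead, it is up to about 6 mm off sideways, still inside the 11 mm margin. The two cameras disagreed by 4–6 mm on the box position, and I trusted the top one because the wrist camera agreed with it on the lid.

**Lid level:** I took the lid to be flat from the side view and from the height at which it made contact. I did not measure its tilt after release.

**Surroundings:** The other items look unmoved in the pictures. The gripper was open and clear, with a force reading near zero.

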